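# Take the left-hand spinner nut off a table fan

### The job

Take the spinner nut off the table fan that lies on its back on the desk. Its plastic thread is left-handed, so it comes undone the opposite way from an ordinary nut, and at the top a catch lets it out at one angle only, which you must feel for; never force or yank it (keep what the thread has to bear under about 30 N). Once it is off, set it down upright in the shallow steel tray, without dropping it, and leave the other things on the desk where they are.

Things in the scene. Friction and masses are not known exactly. Their poses are not given: they have to be found in the camera images.
- fan: white table-fan head without its front grille, fixed, lying on its back: wire grille ring 230 mm across with its rim 55 mm above the desk, grey blades up to 95 mm from the axis and 91 mm high, stopped by a wooden wedge so that they do not turn. Origin under the centre on the desk, z up along the fan's axis, which is also the axis of the nut's thread
- hub (a point): centre of the fan's hub face, on the fan's axis, 95 mm above the desk; the nut's lower rim starts 0 to 3 mm higher. The white threaded stub with the catch flange, hidden under the nut, stands 19 mm above this point; to clear it the nut's rim must be raised 25 mm above it
- spinner_grip (a point): the spinner nut: grey plastic cap 44 mm across, 26 mm high, with an upright grip bar across its top (44 mm long, 14 mm thick, 26 mm high). The point is the bar's centre, 39 mm above the nut's lower rim, 13 mm below its top. x runs along the bar, y across its thickness, z up. Mass about 45 g
- tray: shallow open square tray of bare steel, 130 x 130 mm, 22 mm high, walls 4 mm, floor 4 mm thick, fixed. Origin under its centre on the desk, z up. It stands to the left or the right of the fan; a small pile of books of like size lies on the other side
- screwdriver_grip (a point): screwdriver lying on the small pile of books (48 mm high), 180 mm long; a bystander. Point in its handle
- ring_nut: grey plastic grille ring, 60 mm across with a 44 mm hole, 12 mm high, lying flat; a bystander. Origin under its centre
- oil: small white oil bottle, 36 mm across, 100 mm high; a bystander. Origin under its centre
- tape: roll of brown tape, 90 mm across, 24 mm high, lying flat; a bystander. Origin under its centre
- mug: white mug, 76 mm across, 90 mm high; a bystander. Origin under its centre
- spinner: the same nut; origin at its lower rim. Coarse self-locking left-hand thread, 2 mm play, a 1 to 5 N spring below. Clockwise from above it climbs 2 to 4 mm, then runs level under a catch flange until its lugs meet two notches 55 to 150 degrees from the start: only there, within 8 degrees, does it lift out freely. The angle varies and must be felt. Anticlockwise, or well past the notch, it jams
Not all that is in view belongs to the job. Of the things like the spinner, leave any that is yellow; of the rest the larger one is meant.

How it is judged:
By the outcome, as a careful person would: the job done as asked, in the order asked, and still so for the second after the job is handed in, with the robot touching nothing.
It also fails if it takes over 72 s, if anything falls off the work surface, if the arm or the gripper's body presses on something with over 40 N, if the wrist force passes 120 N, or if a joint passes its speed limit or range.

### The arm

A 6-joint arm with a two-finger parallel gripper is mounted at the origin on the work surface. World frame = base frame: x ahead of the robot, y to its left, z up, the work surface at z = 0. Lengths are in mm, angles in rad, forces in N, time in s.
With the tool pointing down it reaches from about 300 to 775 mm from the base axis. Payload 14.6 kg.
Tool frame: the origin (TCP) lies at the very end of the fingers, on their centre line; the grasp point (between the pads) lies 19 mm behind it (grip_point_offset is the distance from the TCP to the grasp point, in mm); z points along the fingers, y is the line along which they close (so a half turn about z gives the same grasp; the last joint's range is limited). The gripper opens to 94 mm and grips with 3 to 60 N. Pads are 16 mm wide; open, the fingers measure 119 mm over their backs; the gripper's body (75 mm by 177 mm) begins 78 mm behind the grasp point.
Start: joints at [-1.298, 0.3, 1.521, -0, 1.321, -0.067], TCP at [183.307, -518.544, 205.446] pointing down, gripper open.
Joint ranges: [-3.03, 3.03], [-0.79, 2.21], [0.23, 2.52], [-1.04, 4.18], [0, 3.07], [-2.55, 2.55]. Speed limits (rad/s): [2.22, 2.22, 2.57, 3.14, 3.14, 3.14].

### API

Orientations are given as [roll, pitch, yaw] about the fixed x, y, z axes, in that order (R = Rz(yaw) Ry(pitch) Rx(roll)).
In Python, from cell import read_state, camera, camera_info, sign_off, grip_point_offset gives the robot as it stands.
- The arm moves only by the shell command python3 -m handwheel 'ROWS' [FORCE]. ROWS is text: rows parted by semicolons, each of 5 numbers parted by spaces: the shift along the world's x, y, z in units of 40 mm (1.0 is 40 mm), then the turn about the world's z in units of 5 degrees (1.0 is 5 degrees), then the closure, from 0 (fully open) to 1 (shut). In form: dx dy dz yaw gripper; .... A call has 1 to 12 rows; each row shifts and turns the commanded pose from where the row before left it; what a row does not reach is not made up. A row lasts 1/12 s, in which the tool goes at most 41.7 mm and 7.16 degrees, less where a joint would pass 70% of its speed; a pose out of reach is approached as far as the arm can. A call is refused whole if a number of a shift passes 1 or a number of a turn 1, either way. A call with a gripper value outside its range is refused whole. The fingers move at their own pace and stop on an object; FORCE is the grip in N (left out, the last holds). Time passes only in rows, so rows that do not move let the fingers close. It gives the time, the measured TCP pose, the force, the opening and the grip force at its end, in the units of the state.
- read_state(): the state, without advancing time (a new reading comes with each control period).
- camera(name): name is "scene" or "top"; returns (picture, depth): 384x512x3 uint8, red, green, blue; 384x512 float32, mm along the optical axis (not along the pixel's ray), 0 where there is no reading.
- camera_info(name): a dict with "intrinsics" (3x3 intrinsics, pixels), "world_from_camera" (4x4, takes a point from camera to world coordinates). Camera axes: x right, y down, z forward; pixel columns grow to the right and rows downward; lengths in mm; the calibration is good to about 2 mm. A picture is of the moment at which its call begins. camera_info takes no time and is no camera call.
- sign_off(): hands the job in; it is judged then, once.
The state is a dict: "clock": time; "joints": joint angles; "qd": joint speeds; "effort": joint torques, N m; "eef_pos": TCP position; "eef_rot": TCP orientation; "wrist_force": force on the tool from outside, world axes, zero at the start; "moment": the same for the moment, N m; "finger_gap": finger opening in mm; "finger_force": force on a finger pad.
Only numpy, scipy, OpenCV 4.12 (cv2) and the standard library are available. Lean on these libraries where they do the work, as an engineer would, in place of code of your own. Each camera call takes 0.05 s, during which the arm holds its last target. There are 200 camera calls.

## Working session

There is one attempt and no reset: what is moved stays moved. The work goes in short steps, Python scripts to look and compute and a shell command to move; the robot and the scene stay as the last step left them, time stands still between calls to the robot, and variables do not carry over. Pictures are saved under pics/ and viewed, at most 10 in all, crops included, and the job is handed in when it is done.

```bash
mkdir -p pics; cat > h.py <<'E'
import numpy as np, cv2
from cell import *
def snap(n,tag):
    p,d=camera(n); cv2.imwrite(f'pics/{tag}.png',p[:,:,::-1]); np.save(f'pics/{tag}.npy',d); return p,d
def world(n,u,v,z):
    i=camera_info(n);K=np.array(i['intrinsics']);T=np.array(i['world_from_camera'])
    p=T@np.append(np.linalg.inv(K)@[u,v,1]*z,1); return p[:3].round(1)
def cloud(n,d):
    i=camera_info(n);K=np.array(i['intrinsics']);T=np.array(i['world_from_camera'])
    v,u=np.mgrid[:d.shape[0],:d.shape[1]]
    P=np.stack([u,v,u*0+1],-1)@np.linalg.inv(K).T*d[...,None]
    return P@T[:3,:3].T+T[:3,3]
E
python3 - <<'E'
from h import *
a,_=snap('scene','s1');b,_=snap('top','t1')
print(read_state())
for n in('scene','top'):print(camera_info(n))
E
```

```text
{'clock': 0.1, 'joints': array([-1.29757917e+00,  3.00413585e-01,  1.52150284e+00,  1.60184029e-05,
        1.32068015e+00, -6.65810506e-02]), 'qd': array([-4.45752346e-05, -8.10456985e-04, -9.52440675e-04, -3.27524573e-04,
        2.48341979e-04, -3.61054270e-04]), 'effort': array([ 9.18320220e-04, -5.32643759e+01, -3.53284085e+01,  7.08856224e-02,
        2.34815438e-02, -6.51190044e-05]), 'eef_pos': array([ 183.26379888, -518.33229546,  204.95097174]), 'eef_rot': array([-3.1405920e+00, -8.2273927e-05,  3.3979419e-01]), 'wrist_force': array([ 0.3474983 ,  0.36600407, -0.26127939]), 'moment': array([-0.00229715,  0.02084214,  0.00188278]), 'finger_force': 0.0, 'finger_gap': 94.19545968925824}
{'intrinsics': array([[425.1567217 ,   0.        , 249.61432504],
       [  0.        , 425.1567217 , 191.96524038],
       [  0.        ,   0.        ,   1.        ]]), 'world_from_camera': array([[-7.56686095e-01,  4.78049801e-01, -4.45975942e-01,
         1.07038648e+03],
       [ 6.53496074e-01,  5.33014165e-01, -5.37437235e-01,
         6.19620510e+02],
       [-1.92102689e-02, -6.98114810e-01, -7.15728075e-01,
         9.57407499e+02],
       [ 0.00000000e+00,  0.00000000e+00,  0.00000000e+00,
         1.00000000e+00]])}
{'intrinsics': array([[442.82314686,   0.        , 259.3774066 ],
       [  0.        , 442.82314686, 189.86676328],
       [  0.        ,   0.        ,   1.        ]]), 'world_from_camera': array([[-1.96150943e-02, -9.91551993e-01,  1.28218144e-01,
         3.58528927e+02],
       [-9.99571977e-01,  1.66644858e-02, -2.40449160e-02,
         6.62545623e+00],
       [ 2.17050949e-02, -1.28634907e-01, -9.91454462e-01,
         1.41391055e+03],
       [ 0.00000000e+00,  0.00000000e+00,  0.00000000e+00,
         1.00000000e+00]])}
```

View pics/s1.png

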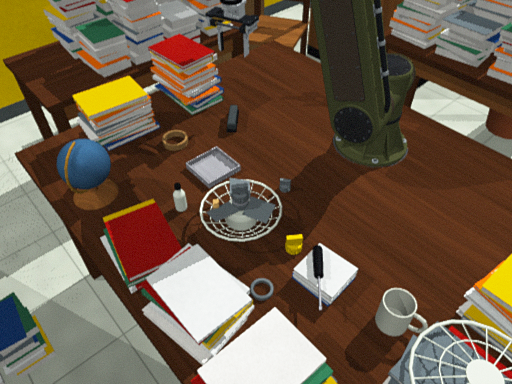

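View pics/t1.png

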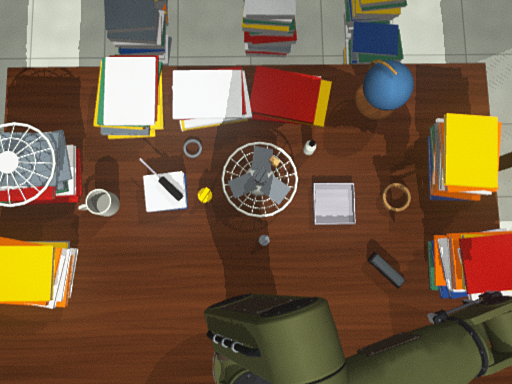

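Scene view: the fan is at (241,208) and the tray at (213,167). There are three candidates for the nut:
- grey on the fan hub: scene (239,190), top about (259,187)
- yellow: scene (294,243), top (204,195), ruled out by its colour
- small grey: scene (286,185), top (264,240), smaller

I choose the one on the hub and check it in a close crop.

```bash
python3 - <<'E'
from h import *
a=cv2.imread('pics/s1.png');b=cv2.imread('pics/t1.png')
c=cv2.resize(a[150:250,190:310],None,fx=5,fy=5,interpolation=cv2.INTER_CUBIC)[:,:400+200]
e=cv2.resize(b[135:225,215:305],(500,500),interpolation=cv2.INTER_CUBIC)
cv2.imwrite('pics/c1.png',cv2.resize(np.hstack([c[:500,:300*2],e]),(792,360)))
for n,t in(('scene','s1'),('top','t1')):
    P=cloud(n,np.load(f'pics/{t}.npy'))
    print(n)
    # high points near fan
    m=(P[...,2]>112)&(P[...,2]<190)&(np.hypot(P[...,0]-(362 if 0 else P[200,260 if n=="top" else 240,0]),P[...,1]-P[200,260 if n=="top" else 240,1])<150)
    q=P[m];print(len(q),np.median(q,0),q.min(0),q.max(0))
    for z0 in(114,124,134,144,154):
        k=q[(q[:,2]>=z0)&(q[:,2]<z0+10)]
        if len(k):print(z0,len(k),k.min(0).round(),k.max(0).round())
    top=q[q[:,2]>q[:,2].max()-6]
    r=cv2.minAreaRect(top[:,:2].astype(np.float32));print('bar',r,top.mean(0),np.linalg.eigh(np.cov(top[:,:2].T)))
    for u,v in ([(213,167),(286,185)] if n=='scene' else [(334,203),(264,240),(310,147)]):print(u,v,P[v,u].round(1))
E
```

```text
scene
256 [575.65223168 -20.83071998 131.97452811] [551.13310665 -44.21551544 112.02568062] [592.98949286  -3.22520142 153.14045498]
114 69 [558. -37. 115.] [593.  -3. 124.]
124 56 [556. -34. 124.] [591.  -6. 134.]
134 45 [555. -44. 134.] [591. -11. 143.]
144 74 [551. -42. 144.] [590. -11. 153.]
bar ((570.1162719726562, -25.974843978881836), (16.606487274169922, 42.5421142578125), 66.45011138916016) [570.88012387 -26.07775462 149.32401225] EighResult(eigenvalues=array([ 21.06276722, 157.44258354]), eigenvectors=array([[-0.49323014, -0.86989886],
       [-0.86989886,  0.49323014]]))
213 167 [ 492.1 -264.3    5.5]
286 185 [380.6 -32.4  18.5]
top
189 [568.19680091 -27.04259736 125.16321522] [546.7254795  -48.29398472 112.47425363] [591.1656494   -6.62185712 154.22504709]
114 77 [547. -48. 116.] [591.  -7. 124.]
124 34 [551. -48. 124.] [588. -12. 132.]
134 8 [549. -42. 136.] [584. -12. 144.]
144 66 [551. -42. 144.] [589. -12. 153.]
154 1 [573. -27. 154.] [573. -27. 154.]
bar ((569.8250732421875, -27.310287475585938), (11.913360595703125, 39.090293884277344), 55.023277282714844) [570.3611333  -27.77273752 150.45421406] EighResult(eigenvalues=array([ 12.36613504, 171.87947782]), eigenvectors=array([[-0.53820431, -0.8428144 ],
       [-0.8428144 ,  0.53820431]]))
334 203 [ 494.6 -266.9    1.2]
264 240 [380.1 -37.9  39.5]
310 147 [ 662.4 -184.9   77.1]
```

View pics/c1.png

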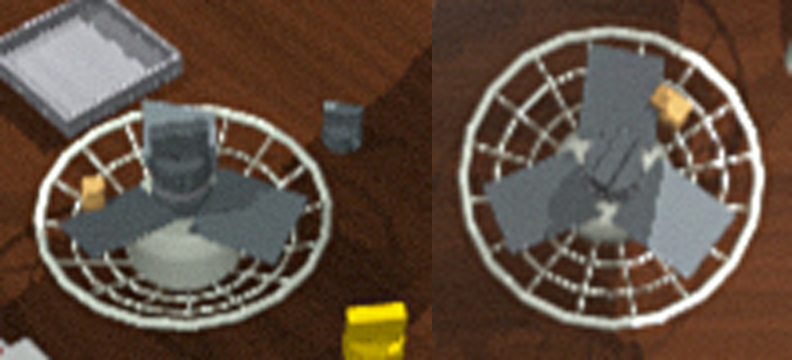

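The crop confirms it: the large grey nut on the hub, with its bar pointing at about -31° and its centre near (570,-27). I approach with yaw at about 149°, which leaves room to turn clockwise.

```bash
R='x'; python3 -m handwheel '.37 .47 0 1 .5;.37 .47 0 1 .5;.37 .47 0 1 .5;.37 .47 0 1 .5;.37 .47 0 1 .5;.37 .47 0 1 .5;.37 .47 0 1 .5;.37 .47 0 1 .5;.37 .47 0 1 .5;.37 .47 0 1 .5;.37 .47 0 1 .5;.37 .47 0 1 .5' 20
python3 -m handwheel '.37 .47 0 1 .5;.37 .47 0 1 .5;.37 .47 0 1 .5;.37 .47 0 1 .5;.37 .47 0 1 .5;.37 .47 0 1 .5;.37 .47 0 1 .5;.37 .47 0 1 .5;.37 .47 0 1 .5;.37 .47 0 1 .5;.37 .47 0 1 .5;.37 .47 0 1 .5'
python3 -m handwheel '.37 .47 0 1 .5;.37 .47 0 1 .5;0 0 0 0 .5;0 0 0 0 .5'
```

```text
clock: 1.1
eef_pos: [361.4, -291.8, 205.2]
eef_rot: [-3.141, -0.0, 1.391]
wrist_force: [-0.1, -0.4, -0.4]
finger_gap: 46.9
finger_force: 0.0
clock: 2.1
eef_pos: [539.0, -66.2, 205.2]
eef_rot: [-3.141, -0.0, 2.439]
wrist_force: [0.2, 0.1, 0.4]
finger_gap: 47.1
finger_force: 0.0
clock: 2.43
eef_pos: [568.1, -29.0, 204.8]
eef_rot: [-3.141, -0.001, 2.61]
wrist_force: [-0.6, -0.1, -0.4]
finger_gap: 47.0
finger_force: 0.0
```

```bash
python3 -m handwheel '.05 .05 -.25 0 .5;0 0 -.5 0 .5;0 0 -.25 0 .5;0 0 -.25 0 .5;0 0 0 0 .5'
python3 - <<'E'
from h import *
for n,t in(('scene','s1'),('top','t1')):
    P=cloud(n,np.load(f'pics/{t}.npy')); r=np.hypot(P[...,0]-570,P[...,1]+27)
    q=P[(P[...,2]>48)&(P[...,2]<62)&(r>106)&(r<124)]
    A=np.c_[2*q[:,:2],np.ones(len(q))];s=np.linalg.lstsq(A,(q[:,:2]**2).sum(1),rcond=None)[0]
    print(n,len(q),s[:2],np.sqrt(s[2]+s[0]**2+s[1]**2))
p,_=snap('scene','s2');q,_=snap('top','t2')
cv2.imwrite('pics/c2.png',cv2.resize(p[130:230,180:300,::-1],None,fx=6,fy=6,interpolation=cv2.INTER_CUBIC))
E
```

```text
clock: 2.85
eef_pos: [569.1, -28.1, 153.3]
eef_rot: [-3.14, -0.003, 2.608]
wrist_force: [-0.1, 0.4, 0.3]
finger_gap: 47.1
finger_force: 0.0
scene 497 [570.69507669 -26.39330195] 113.80980331000988
top 474 [569.69906129 -27.44520679] 113.64052239900687
```

View pics/c2.png

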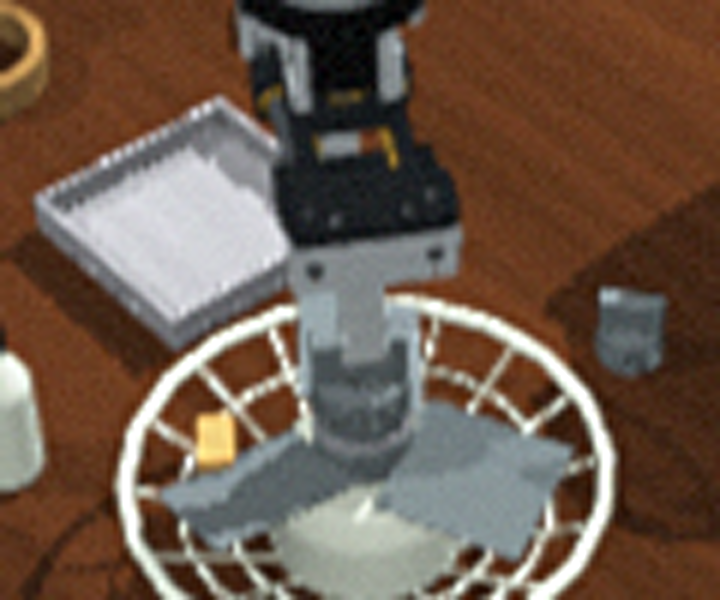

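The near finger is centred in front of the bar at (365,330), with the bar visible on both sides of it, so the orientation is right. Next I descend carefully and close.

```bash
python3 -m handwheel '.02 .03 -.2 0 .6;0 0 -.2 0 .6;0 0 -.15 0 .6;0 0 -.1 0 .6;0 0 0 0 .6;0 0 0 0 .6'
python3 -m handwheel '0 0 0 0 .7;0 0 0 0 .75;0 0 0 0 .8;0 0 0 0 .85;0 0 0 0 .9;0 0 0 0 1;0 0 0 0 1;0 0 0 0 1' 25
```

```text
clock: 3.45
eef_pos: [570.9, -26.5, 129.3]
eef_rot: [-3.141, -0.0, 2.609]
wrist_force: [-0.7, 1.1, 0.9]
finger_gap: 37.6
finger_force: 0.0
clock: 4.12
eef_pos: [570.9, -26.7, 129.5]
eef_rot: [-3.141, 0.0, 2.609]
wrist_force: [-1.6, -2.6, 2.4]
finger_gap: 14.0
finger_force: 24.9
```

```bash
cat > st.py <<'E'
from cell import *
import numpy as np
s=read_state();print('z',s['eef_pos'].round(1),'yaw',round(float(np.degrees(s['eef_rot'][2])),1),'F',s['wrist_force'].round(1),'M',s['moment'].round(2),'g',round(s['finger_gap'],1),round(s['clock'],2))
E
python3 st.py
python3 -m handwheel '0 0 0 -1 1;0 0 0 0 1' >/dev/null; python3 st.py
python3 -m handwheel '0 0 0 -1 1;0 0 0 0 1' >/dev/null; python3 st.py
python3 -m handwheel '0 0 .01 -1 1;0 0 0 0 1' >/dev/null; python3 st.py
python3 -m handwheel '0 0 .01 -1 1;0 0 0 0 1' >/dev/null; python3 st.py
```

```text
z [570.9 -26.7 129.5] yaw 149.5 F [-1.6 -2.6  2.4] M [-0.35  0.02 -0.03] g 14.0 4.12
z [571.1 -26.4 129.7] yaw 144.2 F [-0.5 -0.1  3.4] M [-0.04 -0.05 -0.02] g 13.6 4.28
z [571.1 -26.4 129.8] yaw 139.4 F [0.3 0.2 3.5] M [ 0.09 -0.18  0.04] g 13.6 4.45
z [571.1 -26.4 130.1] yaw 134.5 F [0.4 0.6 3.2] M [ 0.04 -0.21  0.01] g 13.7 4.62
z [571.  -26.5 130.4] yaw 129.5 F [ 0.7 -0.8  4. ] M [ 0.12 -0.22 -0.06] g 13.5 4.78
```

```bash

python3 -m handwheel '0 0 .01 -1 1;0 0 0 0 1' >/dev/null; python3 st.py
python3 -m handwheel '0 0 .01 -1 1;0 0 0 0 1' >/dev/null; python3 st.py
python3 -m handwheel '0 0 .01 -1 1;0 0 0 0 1' >/dev/null; python3 st.py
python3 -m handwheel '0 0 .01 -1 1;0 0 0 0 1' >/dev/null; python3 st.py
python3 -m handwheel '0 0 .01 -1 1;0 0 0 0 1' >/dev/null; python3 st.py
```

```text
z [571.  -26.5 130.8] yaw 124.6 F [0.1 0.6 2.7] M [ 0.01 -0.22 -0.02] g 14.0 4.95
z [571.  -26.5 131.1] yaw 119.6 F [-0.8 -0.1  3.6] M [-0.01 -0.16 -0.06] g 14.0 5.12
z [570.9 -26.5 131.4] yaw 114.6 F [0.2 0.9 1.9] M [ 0.02 -0.16 -0.04] g 13.8 5.28
z [570.9 -26.5 131.8] yaw 109.6 F [-0.3  1.   1.7] M [-0.02 -0.14 -0.06] g 13.8 5.45
z [570.8 -26.5 132.1] yaw 104.6 F [-0.1 -0.1  1.7] M [-0.02 -0.16  0.02] g 13.7 5.62
```

```bash

python3 -m handwheel '0 0 .02 -1 1;0 0 0 0 1' >/dev/null; python3 st.py
python3 -m handwheel '0 0 .02 0 1;0 0 0 0 1' >/dev/null; python3 st.py
python3 -m handwheel '0 0 .02 0 1;0 0 0 0 1' >/dev/null; python3 st.py
```

```text
z [570.7 -26.6 132.6] yaw 99.6 F [-0.8  0.2 -0.3] M [-0.03  0.02 -0.  ] g 14.1 5.78
z [570.4 -26.6 132.9] yaw 99.8 F [ 1.7 -0.7 -8.9] M [-0.02 -0.28 -0.  ] g 13.7 5.95
z [570.2 -26.6 133.2] yaw 99.6 F [  3.1  -1.4 -19.3] M [-0.19 -0.7  -0.01] g 13.5 6.12
```

```bash

python3 -m handwheel '0 0 -.02 0 1;0 0 0 0 1' 35 >/dev/null; python3 st.py
python3 -m handwheel '0 0 0 -.8 1;0 0 0 0 1' >/dev/null; python3 st.py
python3 -m handwheel '0 0 0 -.8 1;0 0 0 0 1' >/dev/null; python3 st.py
python3 -m handwheel '0 0 0 -.8 1;0 0 0 0 1' >/dev/null; python3 st.py
```

```text
z [570.4 -26.6 133.1] yaw 99.5 F [  0.8  -0.4 -15.4] M [-0.15 -0.14 -0.02] g 13.9 6.28
z [570.5 -26.6 133.4] yaw 95.3 F [ -1.3  -1.3 -15.7] M [-0.21  0.09  0.05] g 13.4 6.45
z [570.6 -26.7 133.6] yaw 91.4 F [ -1.5  -1.4 -14.1] M [-0.36  0.15 -0.03] g 13.4 6.62
z [570.6 -26.7 133.7] yaw 87.5 F [ -2.4  -2.3 -14.1] M [-0.46  0.33  0.  ] g 14.1 6.78
```

```bash

python3 -m handwheel '0 0 0 -.8 1;0 0 0 0 1' >/dev/null; python3 st.py
python3 -m handwheel '0 0 0 -.8 1;0 0 0 0 1' >/dev/null; python3 st.py
python3 -m handwheel '0 0 0 -.8 1;0 0 0 0 1' >/dev/null; python3 st.py
python3 -m handwheel '0 0 0 -.8 1;0 0 0 0 1' >/dev/null; python3 st.py
```

```text
z [570.6 -26.8 133.8] yaw 83.5 F [ -2.2  -3.2 -13.2] M [-0.72  0.47  0.  ] g 13.5 6.95
z [570.4 -26.7 134.1] yaw 79.5 F [-7.1 -3.8 -7.2] M [-0.64  1.41 -0.06] g 14.1 7.12
z [570.5 -26.8 134.2] yaw 75.5 F [-5.4 -3.5 -7.6] M [-0.77  1.26 -0.03] g 13.9 7.28
z [570.5 -26.9 134.4] yaw 71.5 F [-6.4 -3.4 -6.1] M [-0.87  1.38 -0.04] g 13.3 7.45
```

```bash

python3 -m handwheel '0 0 .02 0 1;0 0 0 0 1' >/dev/null; python3 st.py
python3 -m handwheel '0 0 .0 -.8 1;0 0 0 0 1' >/dev/null; python3 st.py
python3 -m handwheel '0 0 .0 -.8 1;0 0 0 0 1' >/dev/null; python3 st.py
python3 - <<'E'
from h import *
p,_=snap('scene','s3')
cv2.imwrite('pics/c3.png',cv2.resize(p[130:230,180:300,::-1],None,fx=6,fy=6,interpolation=cv2.INTER_CUBIC))
E
```

```text
z [570.3 -26.9 134.7] yaw 71.8 F [ -5.4  -3.8 -10.4] M [-0.9   1.06 -0.07] g 13.7 7.62
z [570.4 -27.  134.9] yaw 67.5 F [-5.7 -4.4 -7. ] M [-0.91  1.33 -0.06] g 13.5 7.78
z [570.4 -27.  135.2] yaw 63.5 F [-7.8 -4.1 -4.8] M [-0.91  1.63 -0.01] g 13.9 7.95
```

View pics/c3.png

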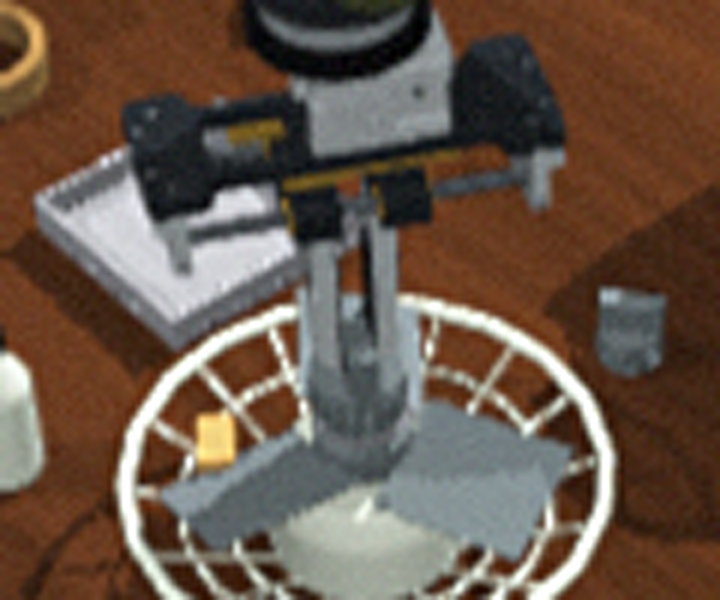

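The grip turned with the bar; the pale strip behind is the third blade. I relieve the side load and continue.

```bash

python3 -m handwheel '-.015 -.01 0 0 1;0 0 0 0 1' >/dev/null; python3 st.py
python3 -m handwheel '-.01 -.01 .015 -.8 1;0 0 0 0 1' >/dev/null; python3 st.py
python3 -m handwheel '0 0 .0 -.8 1;0 0 0 0 1' >/dev/null; python3 st.py
python3 -m handwheel '0 0 .0 -.8 1;0 0 0 0 1' >/dev/null; python3 st.py
```

```text
z [570.2 -27.1 135.9] yaw 63.8 F [-6.8 -2.4  0.1] M [-0.52  1.58 -0.04] g 13.9 8.17
z [570.2 -27.4 136.7] yaw 59.5 F [-4.8 -1.8  0.1] M [-0.29  1.19 -0.02] g 13.7 8.33
z [570.1 -27.5 136.7] yaw 55.5 F [-6.4 -1.3  1.4] M [-0.38  1.24  0.  ] g 13.5 8.5
z [570.  -27.1 136.6] yaw 51.5 F [-7.1  0.6  0.6] M [0.05 1.45 0.06] g 13.8 8.67
```

```bash

python3 -m handwheel '-.01 0 .02 0 1;0 0 0 0 1' >/dev/null; python3 st.py
python3 -m handwheel '0 0 .02 0 1;0 0 0 0 1' >/dev/null; python3 st.py
```

```text
z [569.8 -27.1 137.3] yaw 51.7 F [-4.2  0.3  1. ] M [0.16 1.07 0.04] g 13.5 8.83
z [569.8 -27.1 137.5] yaw 51.6 F [-3.2  1.8  0.5] M [0.28 0.94 0.01] g 13.7 9.0
```

```bash

python3 -m handwheel '-.01 0 .03 0 1;0 0 0 0 1' >/dev/null; python3 st.py
python3 -m handwheel '0 0 .04 0 1;0 0 0 0 1' >/dev/null; python3 st.py
python3 -m handwheel '0 0 .04 0 1;0 0 0 0 1' >/dev/null; python3 st.py
```

```text
z [569.6 -27.2 138.7] yaw 51.5 F [-3.1  1.3 -0.1] M [0.3  0.4  0.01] g 13.6 9.17
z [569.6 -27.4 140.2] yaw 51.5 F [-0.6 -0.2 -0.4] M [-0.07  0.09 -0.  ] g 13.7 9.33
z [569.4 -27.4 141.7] yaw 51.5 F [-0.   0.8 -0.1] M [-0.04 -0.01 -0.03] g 13.7 9.5
```

Now free. I lift clear and look.

```bash

python3 -m handwheel '0 0 .1 0 1;0 0 .1 0 1;0 0 .1 0 1;0 0 .2 0 1;0 0 .3 0 1;0 0 .4 0 1;0 0 .4 0 1;0 0 .4 0 1;0 0 .4 0 1;0 0 0 0 1;0 0 0 0 1' >/dev/null; python3 st.py
python3 - <<'E'
from h import *
p,d=snap('scene','s4');t,dt=snap('top','t4')
a=cv2.resize(p[90:230,170:300,::-1],(520,560),interpolation=cv2.INTER_CUBIC)
cv2.imwrite('pics/c4.png',a)
# tray in both views from first pictures: wall-top points and floor
for n,tg in(('scene','s1'),('top','t1')):
    P=cloud(n,np.load(f'pics/{tg}.npy'))
    m=(abs(P[...,0]-494)<85)&(abs(P[...,1]+266)<85)
    w=P[m&(P[...,2]>15)&(P[...,2]<32)]; f=P[m&(abs(P[...,0]-494)<35)&(abs(P[...,1]+266)<35)]
    print(n,cv2.minAreaRect(w[:,:2].astype(np.float32)),np.median(w[:,2]),np.median(f[:,2]))
E
```

```text
z [569.3 -27.4 238.1] yaw 51.5 F [ 0.4 -0.1 -2. ] M [-0.05 -0.05 -0.04] g 13.8 10.42
scene ((494.16546630859375, -263.11163330078125), (136.6114501953125, 133.83331298828125), 89.59172058105469) 20.95796447961129 5.534329647407503
top ((493.17254638671875, -263.0195617675781), (131.01699829101562, 128.20872497558594), 88.927734375) 22.038107712917622 4.875213043491726
```

View pics/c4.png

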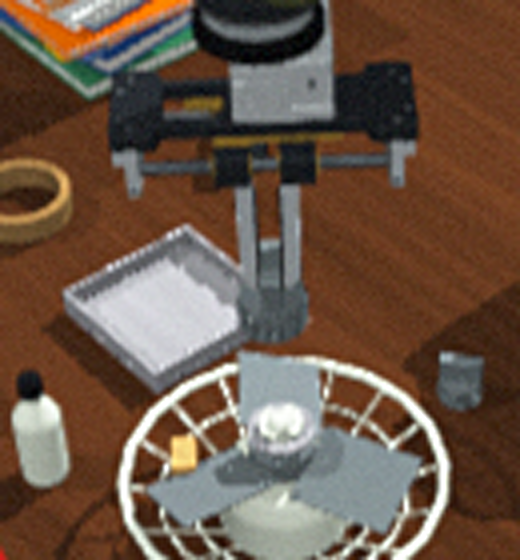

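The nut is held upright at (275,300) in the crop, and the bare stub shows at (280,425). I carry it above the tray at about (493.7,-263).

```bash

python3 -m handwheel '-.16 -.49 0 0 1;-.16 -.49 0 0 1;-.16 -.49 0 0 1;-.16 -.49 0 0 1;-.16 -.49 0 0 1;-.16 -.49 0 0 1;-.16 -.49 0 0 1;-.16 -.49 0 0 1;-.16 -.49 0 0 1;-.16 -.49 0 0 1;-.16 -.49 0 0 1;-.13 -.5 0 0 1' >/dev/null
python3 -m handwheel '0 0 -.5 0 1;0 0 -1 0 1;0 0 -1 0 1;0 0 -.7 0 1;0 0 -.3 0 1;0 0 0 0 1;0 0 0 0 1' >/dev/null; python3 st.py
python3 - <<'E'
from h import *
p,d=snap('scene','s5');e=read_state()['eef_pos'];P=cloud('scene',d)
for dz in range(-46,6,3):
    m=(np.hypot(P[...,0]-e[0],P[...,1]-e[1])<32)&(abs(P[...,2]-e[2]-dz)<1.5)
    q=P[m];print(dz,len(q),q.mean(0).round() if len(q) else '')
cv2.imwrite('pics/c5.png',cv2.resize(p[100:220,150:280,::-1],(650,600),interpolation=cv2.INTER_CUBIC))
E
```

```text
z [ 493.8 -263.1   97.9] yaw 51.5 F [ 0.  -1.3 -0.1] M [ 0.03 -0.02  0.  ] g 13.9 12.1
-46 0 
-43 0 
-40 0 
-37 0 
-34 2 [ 503. -256.   65.]
-31 5 [ 508. -248.   68.]
-28 12 [ 503. -250.   71.]
-25 11 [ 511. -249.   74.]
-22 9 [ 502. -250.   77.]
-19 8 [ 501. -245.   80.]
-16 10 [ 505. -249.   82.]
-13 13 [ 508. -250.   86.]
-10 16 [ 501. -253.   89.]
-7 29 [ 499. -256.   92.]
-4 11 [ 505. -255.   94.]
-1 3 [ 505. -250.   98.]
2 4 [ 502. -247.  102.]
5 8 [ 506. -252.  103.]
```

View pics/c5.png

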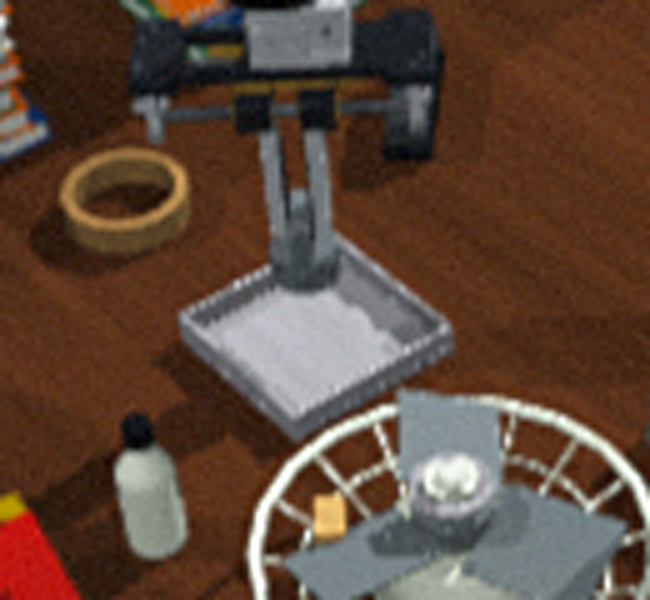

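The nut hangs level over the tray at (305,265), with its rim about 33 mm below the TCP. I lower it until contact.

```bash

python3 -m handwheel '0 0 -.4 0 1;0 0 -.5 0 1;0 0 -.3 0 1;0 0 -.15 0 1;0 0 0 0 1;0 0 0 0 1' >/dev/null; python3 st.py
python3 -m handwheel '0 0 -.03 0 1;0 0 0 0 1' >/dev/null; python3 st.py
python3 -m handwheel '0 0 -.03 0 1;0 0 0 0 1' >/dev/null; python3 st.py
```

```text
z [ 494.  -263.2   44.2] yaw 51.5 F [ 0.1 -0.1 -1.4] M [-0.02 -0.11 -0.02] g 13.5 12.65
z [ 493.9 -263.2   42.9] yaw 51.5 F [-0.7 -0.5 -0.4] M [-0.04 -0.07 -0.01] g 13.7 12.82
z [ 493.6 -263.    41.1] yaw 51.5 F [ 0.1 -0.2 -0.3] M [-0.06 -0.02  0.06] g 13.8 12.98
```

```bash

for i in 1; do python3 -m handwheel '0 0 -.03 0 1;0 0 0 0 1' >/dev/null; python3 st.py;
python3 -m handwheel '0 0 -.02 0 1;0 0 0 0 1' >/dev/null; python3 st.py
python3 -m handwheel '0 0 -.02 0 1;0 0 0 0 1' >/dev/null; python3 st.py
python3 -m handwheel '0 0 -.015 0 1;0 0 0 0 1' >/dev/null; python3 st.py; done
```

```text
z [ 493.5 -262.9   39.6] yaw 51.5 F [-0.1 -0.8 -0.4] M [-0.   -0.07  0.  ] g 13.6 13.15
z [ 493.5 -262.9   38.7] yaw 51.5 F [-0.3 -0.8 -0.4] M [-0.03 -0.09 -0.04] g 13.5 13.32
z [ 493.5 -262.9   37.9] yaw 51.5 F [ 0.4  0.8 -1.3] M [-0.   -0.02  0.02] g 13.5 13.48
z [ 493.6 -263.    37.8] yaw 51.5 F [-0.9  1.7  4. ] M [0.26 0.23 0.02] g 13.9 13.65
```

Contact. I release gradually, then withdraw.

```bash

python3 -m handwheel '0 0 0 0 1;0 0 0 0 1' 5 >/dev/null
python3 -m handwheel '0 0 0 0 .84;0 0 0 0 .82;0 0 0 0 .78;0 0 0 0 .72;0 0 0 0 .65;0 0 0 0 .65;0 0 0 0 .65;0 0 0 0 .65' >/dev/null; python3 st.py
python3 -m handwheel '0 0 .1 0 .65;0 0 .2 0 .65;0 0 .4 0 .65;0 0 .8 0 .65;0 0 1 0 .65;0 0 1 0 .65;0 0 .8 0 .65;0 0 0 0 .65;0 0 0 0 .65' >/dev/null; python3 st.py
python3 - <<'E'
from h import *
p,d=snap('scene','s6');q,_=snap('top','t6')
cv2.imwrite('pics/c6.png',np.hstack([cv2.resize(p[100:250,150:300,::-1],(400,400)),cv2.resize(q[100:250,230:380,::-1],(400,400))]))
E
```

```text
z [ 493.5 -262.9   37.4] yaw 51.5 F [-0.4  0.7  0.7] M [ 0.01 -0.04 -0.03] g 32.8 14.48
z [ 494.  -263.2  211.7] yaw 51.5 F [ 0.9 -0.6  0.2] M [-0.04 -0.05  0.01] g 32.8 15.23
```

View pics/c6.png

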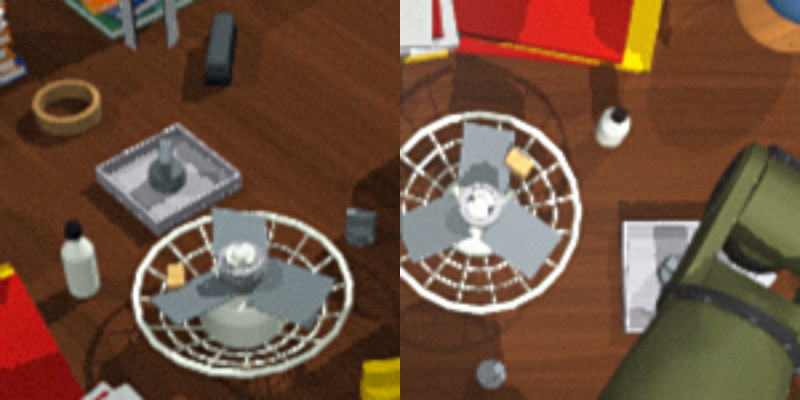

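The nut stands upright in the tray at (167,170) in the left picture, and the gripper is clear of it. The fan, bottle and tape look undisturbed.

```bash
python3 -c "
from cell import *
print(sign_off())"
```

```text
the job is handed in; nothing more can be done
None
```

The spinner nut is off the fan and standing upright in the steel tray, handed in at about 15 s; the pull on the thread peaked at about 19 N, and I moved nothing else on the desk.

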